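# Correct a customer's olive order from the chilled tubs

### The job

A customer at the market stall ordered only the large jars of olives, but small ones were packed by mistake. Open the tub with the green price card, stand every large jar from it upright in the customer's wooden tray, setting each down gently, put every small jar from the tray back upright on the floor of that tub (small jars already there stay), and shut its lid fully. The other tubs must stay shut to keep cold, and leave the honey jar, the loaf and the dish where they are.

Things in the scene. Friction and masses are not known exactly. Their poses are not given: they have to be found in the camera images.
- tub_green: white plastic tub, 262 mm (its x) by 136 mm (its y) outside, 60 mm high without the lid, walls and floor 4 mm; fixed; origin: centre of its underside; x points away from the robot. The three tubs stand side by side 140 mm apart on a steel plate 8 mm high, in any order. This one, under the green price card, holds the olive jars, standing in single file along its x about 62 mm apart, large and small mixed, some places empty; their caps are 4 mm or more under the shut lid.
- lid_green (a joint): angle of the grey hinged lid of the green tub, which carries the flat green price card (100 by 80 mm) on top: 0 shut, grows as it opens upward, 1.9 rad fully open. The lid is 6 mm thick, hinged along the tub's far (+x) top edge, 262 mm deep; a stiff hinge holds it at any angle (1 to 3 N at the knob move it); past upright the knob is behind the lid as seen from the robot.
- lid_green_handle (a point): centre of the black knob on the green tub's lid: the knob's head is a disc 28 mm across and 16 mm thick, on a thin stem, its centre 35 mm off the lid's top face, 30 mm behind the lid's front edge and mid-way across; the knob swings with the lid
- tub_orange: white plastic tub, 262 mm (its x) by 136 mm (its y) outside, 60 mm high without the lid, walls and floor 4 mm; fixed; origin: centre of its underside; x points away from the robot. The three tubs stand side by side 140 mm apart on a steel plate 8 mm high, in any order. This one is under the orange price card and stays shut.
- lid_orange (a joint): angle of the grey hinged lid of the orange tub, which carries the flat orange price card (100 by 80 mm) on top: 0 shut, grows as it opens upward, 1.9 rad fully open. The lid is 6 mm thick, hinged along the tub's far (+x) top edge, 262 mm deep; a stiff hinge holds it at any angle (1 to 3 N at the knob move it); past upright the knob is behind the lid as seen from the robot.
- lid_orange_handle (a point): centre of the black knob on the orange tub's lid: the knob's head is a disc 28 mm across and 16 mm thick, on a thin stem, its centre 35 mm off the lid's top face, 30 mm behind the lid's front edge and mid-way across; the knob swings with the lid
- tub_yellow: white plastic tub, 262 mm (its x) by 136 mm (its y) outside, 60 mm high without the lid, walls and floor 4 mm; fixed; origin: centre of its underside; x points away from the robot. The three tubs stand side by side 140 mm apart on a steel plate 8 mm high, in any order. This one is under the yellow price card and stays shut.
- lid_yellow (a joint): angle of the grey hinged lid of the yellow tub, which carries the flat yellow price card (100 by 80 mm) on top: 0 shut, grows as it opens upward, 1.9 rad fully open. The lid is 6 mm thick, hinged along the tub's far (+x) top edge, 262 mm deep; a stiff hinge holds it at any angle (1 to 3 N at the knob move it); past upright the knob is behind the lid as seen from the robot.
- lid_yellow_handle (a point): centre of the black knob on the yellow tub's lid: the knob's head is a disc 28 mm across and 16 mm thick, on a thin stem, its centre 35 mm off the lid's top face, 30 mm behind the lid's front edge and mid-way across; the knob swings with the lid
- lid_green_hinge (a point): middle of the hinge line of the green-card lid, on its underside at the tub's far top edge; the hinge axis is the tub's y
- large1: squat olive jar, upright: dark olive-green, with a pale label and a flat gold screw cap. LARGE size: 52 mm tall; the cap, its widest part, is 60 mm across and takes the top 13 mm; body 58 mm across below it, 190 g. Origin: centre of the underside; z is the jar's axis. Starts in the green-card tub; may be absent.
- large2: squat olive jar, upright: dark olive-green, with a pale label and a flat gold screw cap. LARGE size: 52 mm tall; the cap, its widest part, is 60 mm across and takes the top 13 mm; body 58 mm across below it, 190 g. Origin: centre of the underside; z is the jar's axis. Starts in the green-card tub; may be absent.
- large3: squat olive jar, upright: dark olive-green, with a pale label and a flat gold screw cap. LARGE size: 52 mm tall; the cap, its widest part, is 60 mm across and takes the top 13 mm; body 58 mm across below it, 190 g. Origin: centre of the underside; z is the jar's axis. Starts in the green-card tub; may be absent.
- small1: squat olive jar, upright: dark olive-green, with a pale label and a flat gold screw cap. SMALL size: 44 mm tall; the cap, its widest part, is 48 mm across and takes the top 13 mm; body 46 mm across below it, 100 g. Origin: centre of the underside; z is the jar's axis. Starts in the green-card tub.
- small2: squat olive jar, upright: dark olive-green, with a pale label and a flat gold screw cap. SMALL size: 44 mm tall; the cap, its widest part, is 48 mm across and takes the top 13 mm; body 46 mm across below it, 100 g. Origin: centre of the underside; z is the jar's axis. Starts in the customer's tray, where it was packed by mistake; may be absent.
- small3: squat olive jar, upright: dark olive-green, with a pale label and a flat gold screw cap. SMALL size: 44 mm tall; the cap, its widest part, is 48 mm across and takes the top 13 mm; body 46 mm across below it, 100 g. Origin: centre of the underside; z is the jar's axis. Starts in the customer's tray, where it was packed by mistake; may be absent.
- order_tray: the customer's open tray of pale wood, fixed: 250 mm (its x) by 225 mm (its y) outside, 28 mm high, walls and floor 6 mm; origin: centre of its underside
- honey: bystander: amber honey jar with gold cap, 66 mm across, 112 mm tall; origin: centre of its underside
- loaf: bystander: brown loaf, 150 by 70 by 55 mm; origin: centre of its underside, x along its length
- dish: bystander: terracotta dish, 100 mm across, 35 mm high; origin: centre of its underside
Mind the look-alikes: they are no part of the job. What is shaped like the small3 but blue or turquoise is not meant.

How it is judged:
On the way, in this order (a step that is already met when the one before it is completed fails the run):
1. the lid of the green-card tub is open (past 0.9 rad) (value of joint lid_green above 0.9 rad), for 0.2 s.
2. every large jar stands in the tray and every small jar in the green-card tub, released (x of large1 in the frame of order_tray between -0.095 and 0.095 m and y of large1 in the frame of order_tray between -0.082 and 0.082 m and z of large1 in the frame of order_tray between 0 and 0.012 m and angle between each of large1, large2, large3, small1, small2, small3's own z axis and vertical below 0.12 rad and linear speed of each of large1, large2, large3, small1, small2, small3 below 0.03 m/s and x of large2 in the frame of order_tray between -0.095 and 0.095 m and y of large2 in the frame of order_tray between -0.082 and 0.082 m and z of large2 in the frame of order_tray between 0 and 0.012 m and x of large3 in the frame of order_tray between -0.095 and 0.095 m and y of large3 in the frame of order_tray between -0.082 and 0.082 m and z of large3 in the frame of order_tray between 0 and 0.012 m and x of small1 in the frame of tub_green between -0.112 and 0.112 m and y of small1 in the frame of tub_green between -0.05 and 0.05 m and z of small1 in the frame of tub_green between 0 and 0.01 m and x of small2 in the frame of tub_green between -0.112 and 0.112 m and y of small2 in the frame of tub_green between -0.05 and 0.05 m and z of small2 in the frame of tub_green between 0 and 0.01 m and x of small3 in the frame of tub_green between -0.112 and 0.112 m and y of small3 in the frame of tub_green between -0.05 and 0.05 m and z of small3 in the frame of tub_green between 0 and 0.01 m and contact force between the fingers and large1 below 0.1 N and contact force between the fingers and large2 below 0.1 N and contact force between the fingers and large3 below 0.1 N and contact force between the fingers and small1 below 0.1 N and contact force between the fingers and small2 below 0.1 N and contact force between the fingers and small3 below 0.1 N), for 0.2 s.
At the end, for the whole second after the job is handed in: Every large jar stands upright (within 0.12 rad) on the tray's floor inside its walls, every small jar upright on the green-card tub's floor, all at rest; all three lids are shut (under 0.04 rad); honey jar, loaf and dish are within 30 mm of where they were (x of large1 in the frame of order_tray between -0.095 and 0.095 m and y of large1 in the frame of order_tray between -0.082 and 0.082 m and z of large1 in the frame of order_tray between 0 and 0.012 m and angle between each of large1, large2, large3, small1, small2, small3's own z axis and vertical below 0.12 rad and linear speed of each of large1, large2, large3, small1, small2, small3 below 0.03 m/s and x of large2 in the frame of order_tray between -0.095 and 0.095 m and y of large2 in the frame of order_tray between -0.082 and 0.082 m and z of large2 in the frame of order_tray between 0 and 0.012 m and x of large3 in the frame of order_tray between -0.095 and 0.095 m and y of large3 in the frame of order_tray between -0.082 and 0.082 m and z of large3 in the frame of order_tray between 0 and 0.012 m and x of small1 in the frame of tub_green between -0.112 and 0.112 m and y of small1 in the frame of tub_green between -0.05 and 0.05 m and z of small1 in the frame of tub_green between 0 and 0.01 m and x of small2 in the frame of tub_green between -0.112 and 0.112 m and y of small2 in the frame of tub_green between -0.05 and 0.05 m and z of small2 in the frame of tub_green between 0 and 0.01 m and x of small3 in the frame of tub_green between -0.112 and 0.112 m and y of small3 in the frame of tub_green between -0.05 and 0.05 m and z of small3 in the frame of tub_green between 0 and 0.01 m and value of joint each of lid_green, lid_orange, lid_yellow below 0.04 rad and distance of each of honey, loaf, dish from where it was at the start of the episode below 0.03 m); the robot touches nothing.
It fails at once if another tub's lid is opened (past 0.1 rad) (value of joint any of lid_orange, lid_yellow above 0.1 rad).
It fails at once if a large jar is dropped (let go and falling faster than 0.45 m/s, a fall of about 20 mm or more) ((contact force between the fingers and large1 below 0.1 N and z of large1 in the frame of order_tray above 0.016 m and linear speed of large1 above 0.45 m/s) or (contact force between the fingers and large2 below 0.1 N and z of large2 in the frame of order_tray above 0.016 m and linear speed of large2 above 0.45 m/s) or (contact force between the fingers and large3 below 0.1 N and z of large3 in the frame of order_tray above 0.016 m and linear speed of large3 above 0.45 m/s)).
It fails at once if the honey jar, loaf or dish is shoved more than 50 mm or the honey jar knocked over (distance of any of honey, loaf, dish from where it was at the start of the episode above 0.05 m or angle between honey's own z axis and vertical above 0.5 rad).
Of large1, large2, large3 only 2 to 3 are there at a start; the rules pass over those that are not, and their reading is None.
Of small2, small3 only 1 to 2 are there at a start; the rules pass over those that are not, and their reading is None.
At some moment in a run one of small2, small3 may be knocked a few centimetres aside while the robot is not near it.
It also fails if it takes over 210 s, if anything falls off the work surface, if the arm or the gripper's body presses on something with over 40 N, if the wrist force passes 120 N, or if a joint passes its speed limit or range.

### The arm

A 7-joint arm with a two-finger parallel gripper is mounted at the origin on the work surface. World frame = base frame: x ahead of the robot, y to its left, z up, the work surface at z = 0. Lengths are in m, angles in rad, forces in N, time in s.
With the tool pointing down it reaches from about 0.4 to 0.85 m from the base axis. Payload 4.5 kg.
Tool frame: the origin (TCP) lies where the fingers leave the gripper's body, on its centre line; the fingertips stand 64 mm ahead of it and the grasp point (between the pads) lies 45 mm ahead of it; z points along the fingers, y is the direction in which the jaws open and shut (so a half turn about z gives the same grasp; the last joint's range is limited). The gripper opens to 88 mm and grips with 3 to 60 N. Pads are 18 mm wide; open, the fingers measure 123 mm over their backs; the gripper's body (75 mm by 187 mm) begins 45 mm behind the grasp point.
Start: joints at [-1.082, 0.689, -0.195, 1.565, 0.157, 0.902, -0.215], TCP at [0.275, 0.561, 0.303] pointing down, gripper open.
Joint ranges: [-3.01, 3.01], [-0.46, 2.08], [-1.47, 1.51], [0.13, 2.56], [-1, 4.14], [0.04, 2.09], [-2.66, 2.66]. Speed limits (rad/s): [2.57, 2.57, 3.14, 3.14, 3.14, 3.14, 3.14].

### API

Orientations are given as a unit quaternion [x, y, z, w].
In Python, from plant import monitor, snapshot, workorder, finder gives the robot as it stands.
- The arm moves only by the tool carry_out, never from a script. Its argument "motion" is one flat list of numbers, 6 for each row, row after row: the shift along the tool's x, y, z in cm, then the turn, a rotation vector about the tool's x, y, z in rad. In form: [x, y, z, rx, ry, rz, x, y, z, rx, ry, rz, ...]. A call has 1 to 8 rows; each row shifts and turns the commanded pose from where the row before left it, along the tool's axes as they then stand; what a row does not reach is not made up. A row lasts 1/8 s, in which the tool goes at most 62.5 mm and 10.7 degrees, less where a joint would pass 70% of its speed; a pose out of reach is approached as far as the arm can. A call with a gripper value outside its range is refused whole. "hand" is the finger opening in cm, from 0 to 8.81, set as the call begins (left out, the last holds). The fingers move at their own pace and stop on an object; "grip_force" is the grip in N (left out, the last holds). Time passes only in rows, so rows that do not move let the fingers close. It gives the time, the measured TCP pose, the force and the opening at its end, in the units of the state.
- monitor.get_state(): the state, without advancing time (a new reading comes with each control period).
- snapshot(name): name is "side" or "top"; returns a dict with "frame" (480x640x3 uint8, red, green, blue), "range_z" (480x640 float32, m along the optical axis (not along the pixel's ray), 0 where there is no reading), "fx", "fy", "cx", "cy" (pixels), "rvec" (rotation vector, rad) and "tvec" (3), from world to camera coordinates, as OpenCV has them. Camera axes: x right, y down, z forward; pixel columns grow to the right and rows downward; lengths in m; the calibration is good to about 2 mm. A picture is of the moment at which its call begins.
- workorder.finish_job(): hands the job in, once; it reports no verdict.
Trained networks look in a picture, given as the dict that the camera call returned (one of the last four; its "shot" number tells which), for a name from the list of things; names that differ only in an ending like _2 or _b are one class to them, and where a whole thing is asked for, a point or a joint stands for the part that bears it (a point fixed in the world has none). Each returns a list of dicts, best first, with "p" (0 to 1); they miss things now and then, are a little off and sometimes report something else, mostly with a low value. They report only what shows in the picture. A call takes as long as a camera call. They do not tell look-alikes from the thing itself.
- finder.masks_of(picture, thing): "pixels" (480x640 bool, what is visible of it) and "extent" ([left, top, right, bottom] in pixels, round what is visible of it).
The state is a dict: "clock": time; "q": joint angles; "qd": joint speeds; "joint_torque": joint torques, N m; "tool_pos": TCP position; "eef_rot": TCP orientation; "contact_force": force on the tool from outside, world axes, zero at the start; "moment": the same for the moment, N m; "opening": opening from 0.0 (shut) to 1.0 (fully open).
Only numpy, scipy, OpenCV 4.12 (cv2) and the standard library are available. Lean on these libraries where they do the work, as an engineer would, in place of code of your own. Each camera call takes 0.05 s, during which the arm holds its last target. There are 200 camera calls.

## Working session

There is one attempt and no reset: what is moved stays moved. The work goes in short steps, Python scripts to look and compute and a tool call to move; the robot and the scene stay as the last step left them, time stands still between calls to the robot, and variables do not carry over. Pictures are saved under pics/ and viewed, about 12 in all and at most 16, crops included, and the job is handed in when it is done.

Besides the shell and the picture viewer there is one more tool, called after "Request:" in YAML: its name, and indented under it one key for each argument. carry_out: Moves the arm, as the interface text tells. Its arguments: {"type":"object","properties":{"motion":{"type":"array"},"hand":{"type":"number"},"grip_force":{"type":"number"}},"required":["motion"]}

```bash
ls; mkdir -p pics
cat > h.py <<'E'
import numpy as np, cv2
from plant import monitor, snapshot, workorder, finder
from scipy.spatial.transform import Rotation as R
def world(s):
    z=s["range_z"]; v,u=np.mgrid[:480,:640]
    c=np.stack([(u-s["cx"])/s["fx"]*z,(v-s["cy"])/s["fy"]*z,z],-1)
    M=cv2.Rodrigues(np.array(s["rvec"],float))[0]; w=(c-np.array(s["tvec"]).ravel())@M
    w[z<=0]=np.nan; return w
def save(s,n): cv2.imwrite(f"pics/{n}.png",s["frame"][:,:,::-1])
def st():
    s=monitor.get_state(); print({k:np.round(s[k],3).tolist() for k in("clock","q","tool_pos","eef_rot","contact_force","opening")}); return s
E
python3 - <<'E'
from h import *
s0=st(); print(np.round(R.from_quat(s0["eef_rot"]).as_matrix(),3).tolist())
for n in("top","side"):
    s=snapshot(n); save(s,n+"0"); w=world(s)
    M=cv2.Rodrigues(np.array(s["rvec"],float))[0]; print(n,"cam",np.round(-M.T@np.array(s["tvec"]).ravel(),3), s["fx"])
    for t in("tub_green","lid_green","lid_green_handle","lid_orange_handle","lid_yellow_handle","order_tray","small2","large1","honey","loaf","dish"):
        for d in finder.masks_of(s,t)[:4]:
            p=w[d["pixels"]]; p=p[~np.isnan(p[:,0])]
            if len(p): print(t,round(d["p"],2),np.round(d["extent"]),"med",np.round(np.median(p,0),3),"lo",np.round(np.percentile(p,3,0),3),"hi",np.round(np.percentile(p,97,0),3))
E
```

```text
pics
{'clock': 0.0, 'q': [-1.082, 0.69, -0.195, 1.566, 0.157, 0.903, -0.215], 'tool_pos': [0.274, 0.561, 0.302], 'eef_rot': [0.225, 0.974, -0.001, -0.0], 'contact_force': [-0.241, -0.246, 0.077], 'opening': 1.003}
[[-0.898, 0.439, -0.001], [0.439, 0.898, -0.002], [-0.0, -0.002, -1.0]]
top cam [0.472 0.004 1.091] 444.40038633827805
tub_green 0.72 [351. 200. 416. 315.] med [ 0.558 -0.124  0.075] lo [ 0.438 -0.191  0.07 ] hi [ 0.683 -0.059  0.08 ]
tub_green 0.16 [357. 200. 416. 318.] med [ 0.558 -0.126  0.075] lo [ 0.438 -0.191  0.071] hi [ 0.683 -0.062  0.08 ]
lid_green 0.92 [355. 200. 418. 316.] med [ 0.557 -0.126  0.075] lo [ 0.438 -0.191  0.071] hi [ 0.683 -0.062  0.08 ]
lid_green_handle 0.8 [352. 202. 415. 315.] med [ 0.558 -0.126  0.075] lo [ 0.438 -0.192  0.071] hi [ 0.685 -0.062  0.08 ]
lid_orange_handle 0.95 [413. 204. 475. 317.] med [ 0.55  -0.264  0.075] lo [ 0.429 -0.331  0.071] hi [ 0.674 -0.201  0.08 ]
lid_yellow_handle 0.55 [294. 196. 358. 307.] med [0.567 0.013 0.075] lo [ 0.448 -0.051  0.071] hi [0.69  0.077 0.08 ]
order_tray 0.93 [141. 226. 238. 337.] med [0.51  0.33  
[... 2690 characters left out ...]
[0.712 0.406 0.043] lo [0.691 0.379 0.012] hi [0.733 0.423 0.05 ]
small2 0.55 [333. 356. 352. 381.] med [0.561 0.367 0.049] lo [0.541 0.318 0.009] hi [0.583 0.383 0.056]
large1 0.29 [294. 192. 387. 231.] med [ 0.564 -0.119  0.076] lo [ 0.444 -0.19   0.07 ] hi [ 0.685 -0.06   0.088]
honey 0.67 [248. 279. 275. 324.] med [0.771 0.202 0.099] lo [0.744 0.156 0.008] hi [0.803 0.215 0.117]
loaf 0.63 [317. 134. 362. 151.] med [ 0.578 -0.454  0.04 ] lo [ 0.512 -0.493  0.012] hi [ 0.641 -0.436  0.06 ]
dish 0.74 [239. 323. 281. 364.] med [0.768 0.28  0.018] lo [0.723 0.246 0.002] hi [0.809 0.332 0.038]
dish 0.26 [304. 323. 410. 405.] med [0.512 0.333 0.008] lo [0.401 0.224 0.001] hi [0.637 0.444 0.03 ]
```

View pics/top0.png

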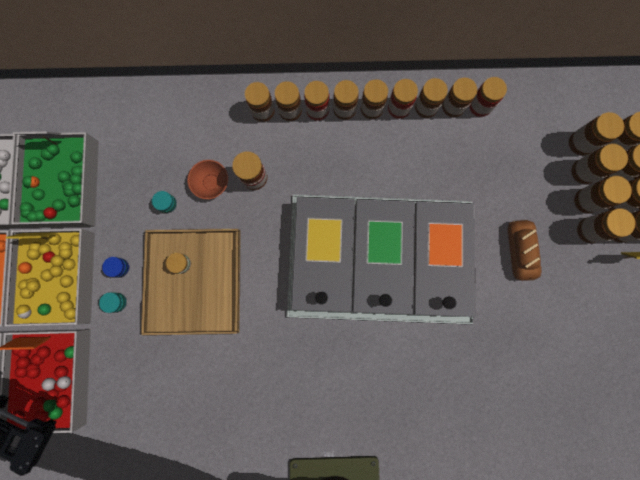

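Run:
```python
from h import *
for n in("top","side"):
    s=snapshot(n);w=world(s)
    p=w.reshape(-1,3);p=p[~np.isnan(p[:,0])]
    # knobs
    k=p[(p[:,2]>.1)&(p[:,2]<.135)&(p[:,0]<.6)&(p[:,1]<.15)]
    for a,b in((-.4,-.2),(-.2,-.06),(-.06,.15)):
        q=k[(k[:,1]>a)&(k[:,1]<b)]; print(n,"knob",len(q),np.round([q.min(0),np.median(q,0),q.max(0)],3).tolist())
    # lid yaw: points of lids surface
    l=p[(p[:,2]>.065)&(p[:,2]<.09)&(p[:,1]<.12)]
    print(cv2.minAreaRect((l[:,:2]*1000).astype(np.float32)))
    # tray rim
    t=p[(p[:,2]>.022)&(p[:,2]<.033)&(p[:,0]<.66)&(p[:,0]>.37)&(p[:,1]>.2)&(p[:,1]<.46)]
    print("tray",len(t),cv2.minAreaRect((t[:,:2]*1000).astype(np.float32)))
    c=p[(p[:,2]>.046)&(p[:,2]<.056)&(p[:,0]<.63)&(p[:,0]>.38)&(p[:,1]>.22)&(p[:,1]<.44)]
    print("cap in tray",len(c),(c.min(0)+c.max(0))/2,c.max(0)-c.min(0))
```

```text
top knob 138 [[0.44, -0.273, 0.103], [0.451, -0.258, 0.117], [0.464, -0.246, 0.122]]
top knob 132 [[0.448, -0.132, 0.106], [0.461, -0.119, 0.117], [0.474, -0.107, 0.123]]
top knob 123 [[0.456, 0.007, 0.113], [0.469, 0.02, 0.117], [0.482, 0.031, 0.123]]
((692.7481689453125, -313.8370666503906), (547.0087280273438, 855.7557373046875), 1.2243001461029053)
tray 1162 ((516.6129150390625, 331.3763427734375), (225.96607971191406, 250.1941680908203), 89.46945190429688)
cap in tray 328 [0.55961008 0.35889611 0.05083975] [0.04511749 0.04721373 0.00967384]
side knob 75 [[0.441, -0.275, 0.101], [0.454, -0.254, 0.116], [0.467, -0.241, 0.129]]
side knob 85 [[0.45, -0.136, 0.102], [0.464, -0.115, 0.117], [0.476, -0.102, 0.125]]
side knob 92 [[0.46, 0.006, 0.102], [0.472, 0.024, 0.116], [0.485, 0.035, 0.124]]
((498.66094970703125, -601.7863159179688), (1929.4617919921875, 1440.17724609375), 0.10013144463300705)
tray 970 ((519.1378784179688, 332.47406005859375), (231.29148864746094, 250.34515380859375), 89.52691650390625)
cap in tray 253 [0.56145572 0.36005019 0.05090876] [0.04419077 0.04879951 0.00973274]
```

The top view shows the green tub in the middle (knob at about pixel 385,300) and the tray at about 190,280, holding one small jar at about 177,263. The blue and turquoise jars stand outside the tray. I'm moving above the green knob.

Request:
carry_out:
  motion: [0,0,0,0,0,-0.13,0,0,0,0,0,-0.13,0,0,0,0,0,-0.13,-1.5,-4.4,0,0,0,0,-1.5,-4.4,0,0,0,0,-1.5,-4.4,0,0,0,0,-1.5,-4.4,0,0,0,0,-1.5,-4.4,0,0,0,0]
  hand: 6

```text
clock: 2.3
tool_pos: [0.3356, 0.3357, 0.3029]
eef_rot: [0.032, 0.999, 0.0, 0.0]
contact_force: [0.1, 0.1, -0.3]
opening: 0.679
```

Request:
carry_out:
  motion: [-1.5,-4.4,0,0,0,0,-1.5,-4.4,0,0,0,0,-1.5,-4.4,0,0,0,0,-1.5,-4.4,0,0,0,0,-1.5,-4.4,0,0,0,0,-1.5,-4.4,0,0,0,0,-1.5,-4.4,0,0,0,0,-1.5,-4.4,0,0,0,0]

```text
clock: 3.3
tool_pos: [0.4326, -0.0234, 0.303]
eef_rot: [0.032, 0.999, 0.0, 0.0]
contact_force: [0.5, 0.0, 0.2]
opening: 0.681
```

Request:
carry_out:
  motion: [-1.5,-4.4,0,0,0,0,0,0,0,0,0,0,0,0,0,0,0,0]

```text
clock: 3.68
tool_pos: [0.4441, -0.0662, 0.3028]
eef_rot: [0.032, 0.999, 0.0, 0.0]
contact_force: [0.1, 1.1, 0.0]
opening: 0.68
```

Request:
carry_out:
  motion: [-1.1,-2.5,0,0,0,0,-1.0,-2.6,0,0,0,0,0,0,4,0,0,0,0,0,4,0,0,0,0,0,4,0,0,0,0,0,2.8,0,0,0,0,0,0,0,0,0]

```text
clock: 4.55
tool_pos: [0.4612, -0.117, 0.1535]
eef_rot: [0.031, 1.0, 0.001, -0.002]
contact_force: [0.2, -0.6, -0.5]
opening: 0.681
```

Request:
carry_out:
  motion: [0,0,0,0,0,0,0,0,0,0,0,0,0,0,0,0,0,0,0,0,0,0,0,0]
  hand: 1
  grip_force: 15

```text
clock: 5.05
tool_pos: [0.4622, -0.1206, 0.1555]
eef_rot: [0.033, 0.999, -0.001, 0.001]
contact_force: [0.0, -3.4, 3.8]
opening: 0.307
```

Run:
```python
from h import *
st(); s=snapshot("top"); save(s,"t1"); w=world(s)
# arc table: knob position in tub xz-plane relative to shut, tool deltas
L,H=.232,.041
for th in np.arange(0,1.85,.1):
    x=-L*np.cos(th)+H*np.sin(th); z=L*np.sin(th)+H*np.cos(th)
    print(round(th,1),"dx %.1f dz %.1f cm"%((x+L)*100,(z-H)*100))
```

```text
{'clock': 5.05, 'q': [0.276, 0.77, -0.192, 2.123, 0.491, 0.289, 1.169], 'tool_pos': [0.462, -0.121, 0.155], 'eef_rot': [0.033, 0.999, -0.001, 0.001], 'contact_force': [0.024, -3.364, 3.823], 'opening': 0.307}
0.0 dx 0.0 dz 0.0 cm
0.1 dx 0.5 dz 2.3 cm
0.2 dx 1.3 dz 4.5 cm
0.3 dx 2.2 dz 6.7 cm
0.4 dx 3.4 dz 8.7 cm
0.5 dx 4.8 dz 10.6 cm
0.6 dx 6.4 dz 12.4 cm
0.7 dx 8.1 dz 14.0 cm
0.8 dx 10.0 dz 15.4 cm
0.9 dx 12.0 dz 16.6 cm
1.0 dx 14.1 dz 17.6 cm
1.1 dx 16.3 dz 18.4 cm
1.2 dx 18.6 dz 19.0 cm
1.3 dx 20.9 dz 19.4 cm
1.4 dx 23.3 dz 19.5 cm
1.5 dx 25.6 dz 19.3 cm
1.6 dx 28.0 dz 19.0 cm
1.7 dx 30.3 dz 18.4 cm
1.8 dx 32.5 dz 17.6 cm
```

Request:
carry_out:
  motion: [-0.5,0,-2.3,0,0,0,-0.8,0,-2.2,0,0,0,-0.9,0,-2.2,0,0,0,-1.2,0,-2.0,0,0,0,0,0,0,0,0,0]

```text
clock: 5.72
tool_pos: [0.4953, -0.1227, 0.2426]
eef_rot: [0.033, 0.999, -0.001, -0.0]
contact_force: [-3.0, -3.6, 1.6]
opening: 0.304
```

Request:
carry_out:
  motion: [-1.4,0,-1.9,0,0,0,-1.6,0,-1.8,0,0,0,-1.7,0,-1.6,0,0,0,-1.9,0,-1.4,0,0,0,0,0,0,0,0,0]

```text
clock: 6.35
tool_pos: [0.5606, -0.1268, 0.3097]
eef_rot: [0.033, 0.999, -0.001, -0.001]
contact_force: [-7.8, -2.5, 11.4]
opening: 0.307
```

Run:
```python
from h import *
st(); s=snapshot("side"); cv2.imwrite("pics/s2.png",cv2.resize(s["frame"][130:430,200:500,::-1],(600,600)))
```

```text
{'clock': 6.35, 'q': [0.378, 0.633, -0.402, 1.705, 0.311, 0.87, 1.347], 'tool_pos': [0.561, -0.127, 0.31], 'eef_rot': [0.033, 0.999, -0.001, -0.001], 'contact_force': [-7.835, -2.457, 11.447], 'opening': 0.307}
```

View pics/s2.png

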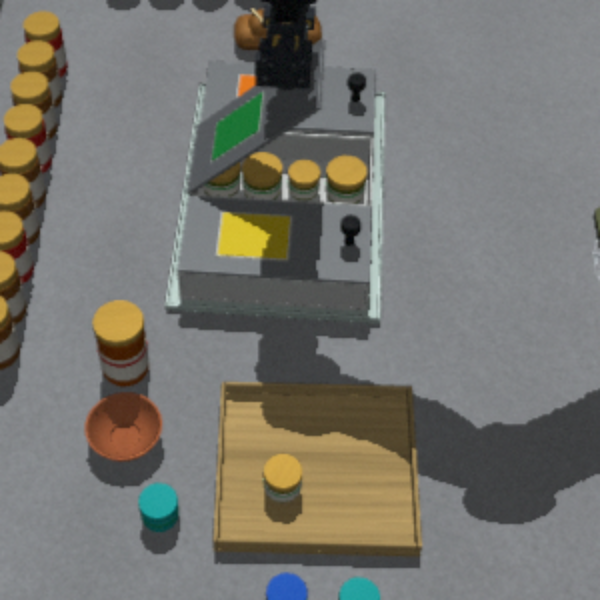

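The lid is at about 0.8 rad. The green tub holds four jars: large, small, large, large, going from near to far. I'll keep opening along the arc.

Request:
carry_out:
  motion: [-1.8,0,-1.4,0,0,0,-2.1,0,-1.0,0,0,0,-2.2,0,-0.8,0,0,0,-2.3,0,-0.6,0,0,0,0,0,0,0,0,0]

```text
clock: 7.02
tool_pos: [0.6465, -0.1322, 0.3466]
eef_rot: [0.033, 0.999, -0.001, 0.001]
contact_force: [0.5, -4.3, 3.0]
opening: 0.308
```

Request:
carry_out:
  motion: [-2.3,0,-0.4,0,0,0,-2.4,0,-0.1,0,0,0,-2.3,0,0.2,0,0,0,0,0,0,0,0,0]

```text
clock: 7.52
tool_pos: [0.7166, -0.1366, 0.3498]
eef_rot: [0.033, 0.999, -0.001, 0.002]
contact_force: [2.2, -3.7, 3.0]
opening: 0.305
```

Request:
carry_out:
  motion: [-2.4,0,0.3,0,0,0,-2.3,0,0.6,0,0,0,-1.1,0,0.4,0,0,0,0,0,0,0,0,0]

```text
clock: 8.02
tool_pos: [0.7739, -0.1403, 0.3363]
eef_rot: [0.033, 0.999, -0.001, 0.001]
contact_force: [2.1, -3.5, 1.9]
opening: 0.305
```

Request:
carry_out:
  motion: [0,0,0,0,0,0,0,0,0,0,0,0,0,0,0,0,0,0,0,0,-3,0,0,0,0,0,-3,0,0,0,0,0,-3,0,0,0,0,0,0,0,0,0]
  hand: 7

```text
clock: 8.9
tool_pos: [0.7739, -0.1388, 0.4296]
eef_rot: [0.032, 0.999, 0.0, 0.003]
contact_force: [-0.2, -0.1, 0.7]
opening: 0.792
```

Run:
```python
from h import *
st(); s=snapshot("side"); cv2.imwrite("pics/s3.png",cv2.resize(s["frame"][30:430,200:600,::-1],(600,600)))
```

```text
{'clock': 8.9, 'q': [0.222, 0.903, -0.369, 0.691, 0.287, 1.576, 1.497], 'tool_pos': [0.774, -0.139, 0.43], 'eef_rot': [0.032, 0.999, 0.0, 0.003], 'contact_force': [-0.181, -0.072, 0.664], 'opening': 0.792}
```

View pics/s3.png

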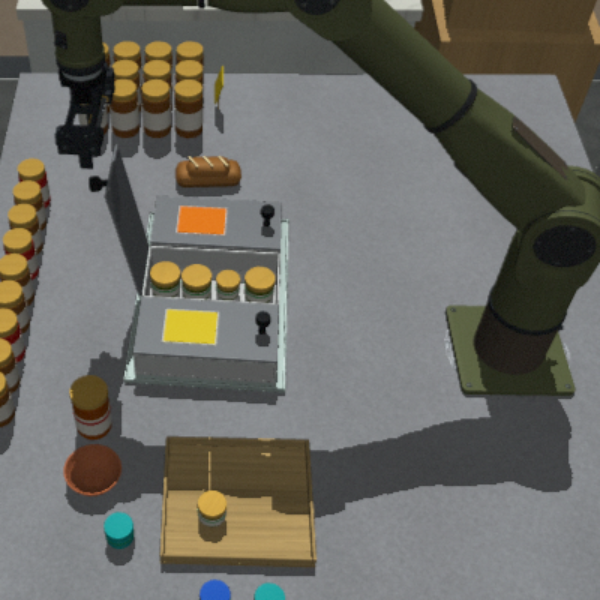

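The lid stands past upright and the knob is free. Next I'll measure the jar caps.

```bash
cat >> h.py <<'E'
def caps(s,box,z0,z1):
    w=world(s); x0,x1,y0,y1=box
    m=(w[...,0]>x0)&(w[...,0]<x1)&(w[...,1]>y0)&(w[...,1]<y1)&(w[...,2]>z0)&(w[...,2]<z1)
    hsv=cv2.cvtColor(s["frame"],cv2.COLOR_RGB2HSV); m&=(hsv[...,0]>10)&(hsv[...,0]<30)&(hsv[...,1]>100)
    n,l,stt,_=cv2.connectedComponentsWithStats(m.astype(np.uint8))
    for i in range(1,n):
        if stt[i,4]<60: continue
        p=w[l==i]; c,r=cv2.minEnclosingCircle((p[:,:2]*1000).astype(np.float32))
        print("cap",np.round((p.min(0)+p.max(0))[:2]/2,4),"circ",np.round(c,1),"r",round(r,1),"ztop",round(np.percentile(p[:,2],60),4),stt[i,4])
E
python3 - <<'E'
from h import *
for n in("top","side"):
    s=snapshot(n); print(n); caps(s,(.4,.72,-.2,-.05),.045,.072); caps(s,(.38,.66,.2,.46),.035,.06)
    w=world(s); m=(w[...,0]>.6)&(w[...,0]<.8)&(w[...,1]>-.18)&(w[...,1]<-.09)&(w[...,2]>.1)&(w[...,2]<.34)
    print("lid z max",np.round(w[m].max(0),3),len(w[m]))
E
```

```text
top
cap [ 0.6256 -0.1314] circ [ 625.6 -132.4] r 62.9 ztop 0.0644 1016
cap [ 0.5306 -0.1272] circ [ 529.8 -127.1] r 23.6 ztop 0.0564 311
cap [ 0.4694 -0.1228] circ [ 468.  -123.2] r 29.7 ztop 0.0646 520
cap [0.5588 0.3591] circ [559.6 359.4] r 24.4 ztop 0.0508 330
lid z max [ 0.782 -0.09   0.33 ] 2650
side
cap [ 0.6566 -0.1332] circ [ 654.4 -133.1] r 32.8 ztop 0.0654 288
cap [ 0.5947 -0.1274] circ [ 591.6 -127.5] r 35.0 ztop 0.0649 287
cap [ 0.4715 -0.1211] circ [ 470.4 -124.3] r 33.6 ztop 0.0647 290
cap [ 0.5328 -0.1258] circ [ 530.3 -126.4] r 26.7 ztop 0.0563 186
cap [0.5614 0.3594] circ [563.  359.4] r 25.5 ztop 0.0512 295
lid z max [ 0.785 -0.09   0.334] 843
```

Request:
carry_out:
  motion: [5,0,0,0,0,0,5,0,0,0,0,0,5,0,0,0,0,0,5,0,0,0,0,0,5,0,3,0,0,0,5,-0.3,4,0,0,0,0.4,0,5,0,0,0,0,0,5,0,0,0]
  hand: 7.6

```text
clock: 10.05
tool_pos: [0.4691, -0.1228, 0.2561]
eef_rot: [0.033, 0.999, 0.0, -0.001]
contact_force: [1.2, -1.3, -0.8]
opening: 0.865
```

Request:
carry_out:
  motion: [0,0,4,0,0,0,0,0,2,0,0,0,0,0,0,0,0,0]

```text
clock: 10.42
tool_pos: [0.4691, -0.1222, 0.1959]
eef_rot: [0.032, 0.999, 0.0, -0.003]
contact_force: [-0.4, 0.2, -0.2]
opening: 0.863
```

Request:
carry_out:
  motion: [0,0,4,0,0,0,0,0,3.3,0,0,0,0,0,2,0,0,0,0,0,0,0,0,0]

```text
clock: 10.92
tool_pos: [0.4705, -0.1223, 0.1044]
eef_rot: [0.032, 0.999, 0.0, -0.001]
contact_force: [0.3, -0.4, -0.1]
opening: 0.867
```

Request:
carry_out:
  motion: [0,0,0,0,0,0,0,0,0,0,0,0,0,0,0,0,0,0,0,0,0,0,0,0]
  hand: 4
  grip_force: 20

```text
clock: 11.42
tool_pos: [0.4714, -0.1229, 0.1058]
eef_rot: [0.033, 0.999, -0.0, 0.001]
contact_force: [-0.7, -0.2, 7.2]
opening: 0.671
```

Request:
carry_out:
  motion: [0,0,-1,0,0,0,0,0,-3,0,0,0,0,0,-4,0,0,0,0,0,-3,0,0,0,0,0,0,0,0,0]

```text
clock: 12.05
tool_pos: [0.4717, -0.1228, 0.2169]
eef_rot: [0.033, 0.999, -0.0, 0.002]
contact_force: [0.4, 0.2, -2.0]
opening: 0.674
```

Run:
```python
from h import *
a=st()
for n in("top","side"):
    s=snapshot(n); print(n); caps(s,(.4,.72,-.2,-.05),.045,.072); caps(s,(.38,.66,.2,.46),.035,.06)
cv2.imwrite("pics/s4.png",cv2.resize(s["frame"][130:330,260:460,::-1],(500,500)))
```

```text
{'clock': 12.05, 'q': [0.363, 0.667, -0.324, 2.055, 0.441, 0.48, 1.216], 'tool_pos': [0.472, -0.123, 0.217], 'eef_rot': [0.033, 0.999, -0.0, 0.002], 'contact_force': [0.446, 0.21, -2.0], 'opening': 0.674}
top
cap [ 0.6562 -0.1349] circ [ 656.5 -135.1] r 32.4 ztop 0.0645 508
cap [ 0.592 -0.128] circ [ 591.8 -128.4] r 29.9 ztop 0.0643 507
cap [ 0.532  -0.1273] circ [ 529.8 -127.2] r 23.6 ztop 0.0563 253
cap [0.5589 0.3591] circ [559.5 359.1] r 24.8 ztop 0.0509 332
side
cap [ 0.6567 -0.1343] circ [ 655.9 -133.9] r 33.1 ztop 0.0654 286
cap [ 0.5948 -0.1285] circ [ 593.4 -128.4] r 33.4 ztop 0.065 290
cap [ 0.5328 -0.1264] circ [ 532.3 -126.8] r 25.7 ztop 0.0572 184
cap [0.5613 0.3611] circ [561.1 360.6] r 25.2 ztop 0.0516 294
```

View pics/s4.png

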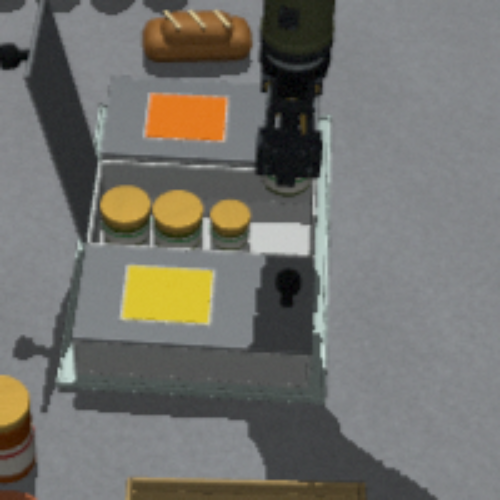

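Large jar lifted. I'll raise it over the yellow knob and carry it to tray spot A (0.44, 0.33).

Request:
carry_out:
  motion: [0,0,-3,0,0,0,0,0,-3,0,0,0,0.7,5,0,0,0,0,0.7,5,0,0,0,0,0.7,5,0,0,0,0,0.7,5,0,0,0,0,0.7,5,0,0,0,0,0.7,5,0,0,0,0]

```text
clock: 13.15
tool_pos: [0.4475, 0.1807, 0.2732]
eef_rot: [0.032, 0.999, -0.001, -0.001]
contact_force: [0.3, -0.5, -2.3]
opening: 0.675
```

Request:
carry_out:
  motion: [0.7,5,0,0,0,0,0.6,5,0,0,0,0,0.6,5,0,0,0,0,0,0,4,0,0,0,0,0,5,0,0,0,0,0,4,0,0,0,0,0,2,0,0,0,0,0,0,0,0,0]

```text
clock: 14.15
tool_pos: [0.4376, 0.3293, 0.122]
eef_rot: [0.032, 0.999, -0.002, -0.002]
contact_force: [-0.9, 0.3, -1.4]
opening: 0.667
```

Run:
```python
from h import *
a=st()
s=snapshot("side"); caps(s,(.38,.66,.2,.46),.035,.06)
w=world(s); p=w[(w[...,0]>.40)&(w[...,0]<.5)&(w[...,1]>.26)&(w[...,1]<.42)&(w[...,2]>.035)&(w[...,2]<.1)]
cv2.imwrite("pics/s5.png",cv2.resize(s["frame"][250:450,260:460,::-1],(500,500)))
```

```text
{'clock': 14.15, 'q': [-0.612, 0.876, -0.198, 1.921, 0.408, 0.391, 0.385], 'tool_pos': [0.438, 0.329, 0.122], 'eef_rot': [0.032, 0.999, -0.002, -0.002], 'contact_force': [-0.914, 0.257, -1.384], 'opening': 0.667}
cap [0.5613 0.3597] circ [561.2 359.9] r 24.8 ztop 0.0509 299
```

View pics/s5.png

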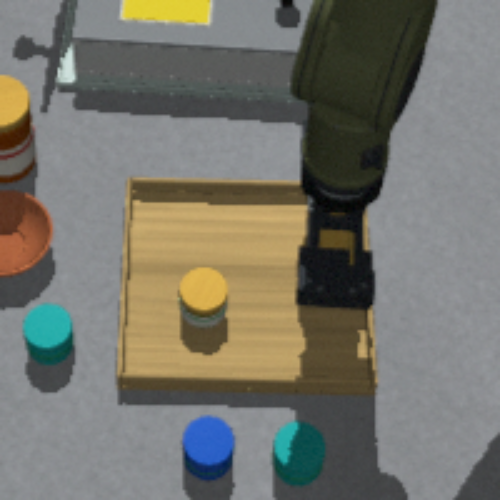

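Request:
carry_out:
  motion: [0,0,1,0,0,0,0,0,0.8,0,0,0,0,0,0.3,0,0,0,0,0,0,0,0,0]

```text
clock: 14.7
tool_pos: [0.4391, 0.3304, 0.1037]
eef_rot: [0.032, 0.999, -0.0, -0.0]
contact_force: [0.1, -0.3, -1.6]
opening: 0.671
```

Request:
carry_out:
  motion: [0,0,0.2,0,0,0,0,0,0,0,0,0]

```text
clock: 14.95
tool_pos: [0.4392, 0.3304, 0.1018]
eef_rot: [0.032, 0.999, 0.0, 0.0]
contact_force: [-0.0, -0.1, -1.6]
opening: 0.671
```

Request:
carry_out:
  motion: [0,0,0.2,0,0,0,0,0,0,0,0,0]

```text
clock: 15.2
tool_pos: [0.4393, 0.3306, 0.0999]
eef_rot: [0.032, 0.999, 0.0, 0.0]
contact_force: [-0.8, 0.1, 0.6]
opening: 0.668
```

Request:
carry_out:
  motion: [0,0,0.2,0,0,0,0,0,0,0,0,0]

```text
clock: 15.45
tool_pos: [0.4392, 0.3306, 0.0997]
eef_rot: [0.032, 0.999, 0.0, 0.001]
contact_force: [-2.8, -2.7, 19.0]
opening: 0.668
```

Contact with the tray floor is at TCP z≈0.100. Releasing and raising.

Request:
carry_out:
  motion: [0,0,-0.2,0,0,0,0,0,0,0,0,0,0,0,0,0,0,0,0,0,0,0,0,0]
  hand: 7.6

```text
clock: 15.95
tool_pos: [0.4391, 0.3304, 0.0995]
eef_rot: [0.032, 0.999, -0.0, -0.0]
contact_force: [0.2, 0.5, 0.2]
opening: 0.865
```

Request:
carry_out:
  motion: [0,0,-3,0,0,0,0,0,-4,0,0,0,0,0,-3,0,0,0,0,0,-3,0,0,0,0,-4,-3,0,0,0,0,-5,0,0,0,0,0,-5,0,0,0,0,0,0,0,0,0,0]
  hand: 6.4

```text
clock: 16.95
tool_pos: [0.4296, 0.1859, 0.2595]
eef_rot: [0.036, 0.999, -0.002, -0.001]
contact_force: [-0.4, -0.2, 0.6]
opening: 0.726
```

Run:
```python
from h import *
a=st()
for n in("top","side"):
    s=snapshot(n); print(n); caps(s,(.38,.66,.2,.46),.035,.066)
```

```text
{'clock': 16.95, 'q': [-0.293, 0.575, -0.334, 2.065, 0.348, 0.558, 0.624], 'tool_pos': [0.43, 0.186, 0.259], 'eef_rot': [0.036, 0.999, -0.002, -0.001], 'contact_force': [-0.405, -0.195, 0.562], 'opening': 0.726}
top
cap [0.5589 0.3591] circ [559.3 358.9] r 23.9 ztop 0.0507 330
side
cap [0.4386 0.3313] circ [438.8 330.6] r 32.0 ztop 0.0593 462
cap [0.5614 0.36  ] circ [561.6 359.9] r 25.4 ztop 0.0514 298
```

Request:
carry_out:
  motion: [-3,4.5,0,0,0,0,-3,4.5,0,0,0,0,-3,4.5,0,0,0,0,-2.9,4.7,0,0,0,0,0,0,4,0,0,0,0,0,4,0,0,0,0,0,2,0,0,0,0,0,0,0,0,0]

```text
clock: 18.05
tool_pos: [0.5597, 0.3652, 0.1585]
eef_rot: [0.032, 0.999, -0.001, -0.001]
contact_force: [0.1, -0.2, 0.2]
opening: 0.728
```

Run:
```python
from h import *
a=st()
s=snapshot("side"); caps(s,(.38,.66,.2,.46),.035,.066)
```

```text
{'clock': 18.05, 'q': [-0.494, 0.934, -0.297, 1.524, 0.355, 0.74, 0.565], 'tool_pos': [0.56, 0.365, 0.158], 'eef_rot': [0.032, 0.999, -0.001, -0.001], 'contact_force': [0.057, -0.226, 0.189], 'opening': 0.728}
cap [0.4383 0.3317] circ [439.9 331.1] r 32.0 ztop 0.0588 459
```

Request:
carry_out:
  motion: [0,-0.5,1,0,0,0,0,0,3,0,0,0,0,0,2.2,0,0,0,0,0,0.9,0,0,0,0,0,0,0,0,0]

```text
clock: 18.73
tool_pos: [0.5602, 0.3596, 0.0884]
eef_rot: [0.032, 0.999, -0.0, -0.0]
contact_force: [-0.3, -0.7, 0.8]
opening: 0.727
```

Request:
carry_out:
  motion: [0,0,0,0,0,0,0,0,0,0,0,0,0,0,0,0,0,0,0,0,0,0,0,0]
  hand: 3
  grip_force: 15

```text
clock: 19.23
tool_pos: [0.5608, 0.36, 0.0896]
eef_rot: [0.032, 0.999, 0.0, 0.001]
contact_force: [-0.4, -1.5, 5.1]
opening: 0.538
```

Request:
carry_out:
  motion: [0,0,-1,0,0,0,0,0,-3,0,0,0,0,0,-4,0,0,0,0,0,-5,0,0,0,0,0,-5,0,0,0,0,0,0,0,0,0]

```text
clock: 19.98
tool_pos: [0.5618, 0.3611, 0.2736]
eef_rot: [0.033, 0.999, 0.003, 0.003]
contact_force: [0.6, -0.3, -1.8]
opening: 0.538
```

Request:
carry_out:
  motion: [0.6,-4.9,0,0,0,0,0.6,-4.9,0,0,0,0,0.6,-4.9,0,0,0,0,0.6,-4.9,0,0,0,0,0.6,-4.9,0,0,0,0,0.6,-4.9,0,0,0,0,0.6,-4.9,0,0,0,0,0.6,-4.9,0,0,0,0]

```text
clock: 20.98
tool_pos: [0.4858, -0.0301, 0.2679]
eef_rot: [0.032, 0.999, -0.0, -0.001]
contact_force: [0.4, -0.7, -0.1]
opening: 0.533
```

Request:
carry_out:
  motion: [0.7,-4.8,0,0,0,0,0.7,-4.7,0,0,0,0,0,0,3,0,0,0,0,0,4,0,0,0,0,0,3,0,0,0,0,0,0,0,0,0]

```text
clock: 21.72
tool_pos: [0.4651, -0.1219, 0.1667]
eef_rot: [0.032, 0.999, 0.0, -0.003]
contact_force: [-0.4, 0.2, -1.3]
opening: 0.533
```

Request:
carry_out:
  motion: [-0.2,0,2,0,0,0,0,0,3,0,0,0,0,0,1.5,0,0,0,0,0,0.4,0,0,0,0,0,0,0,0,0]

```text
clock: 22.35
tool_pos: [0.4692, -0.1224, 0.1004]
eef_rot: [0.032, 0.999, 0.0, 0.0]
contact_force: [-0.6, 0.1, -1.0]
opening: 0.535
```

Request:
carry_out:
  motion: [0,0,0.2,0,0,0,0,0,0,0,0,0]

```text
clock: 22.6
tool_pos: [0.4691, -0.1225, 0.0982]
eef_rot: [0.032, 0.999, 0.0, 0.0]
contact_force: [-0.2, 0.1, -0.9]
opening: 0.534
```

Request:
carry_out:
  motion: [0,0,0.2,0,0,0,0,0,0,0,0,0]

```text
clock: 22.85
tool_pos: [0.4689, -0.1224, 0.0956]
eef_rot: [0.032, 0.999, 0.0, -0.0]
contact_force: [-0.6, 0.1, -0.1]
opening: 0.535
```

Request:
carry_out:
  motion: [0,0,0.1,0,0,0,0,0,0,0,0,0]

```text
clock: 23.1
tool_pos: [0.4689, -0.1224, 0.0955]
eef_rot: [0.032, 0.999, -0.0, 0.0]
contact_force: [-2.5, 0.6, 9.2]
opening: 0.54
```

Contact. Releasing, raising, and moving the arm aside to look.

Request:
carry_out:
  motion: [0,0,-0.1,0,0,0,0,0,0,0,0,0,0,0,0,0,0,0,0,0,0,0,0,0]
  hand: 6.8

```text
clock: 23.6
tool_pos: [0.4689, -0.1224, 0.0956]
eef_rot: [0.032, 0.999, 0.0, -0.0]
contact_force: [-0.0, -0.7, 0.8]
opening: 0.773
```

Request:
carry_out:
  motion: [0,0,-2,0,0,0,0,0,-4,0,0,0,0,0,-5,0,0,0,0,0,-3,0,0,0,0,0,0,0,0,0]
  hand: 7.6

```text
clock: 24.22
tool_pos: [0.4699, -0.1227, 0.2375]
eef_rot: [0.033, 0.999, -0.0, 0.002]
contact_force: [-0.6, -0.7, 0.6]
opening: 0.864
```

Run:
```python
from h import *
a=st()
for n in("top","side"):
    s=snapshot(n); print(n); caps(s,(.38,.66,.2,.46),.035,.066);caps(s,(.4,.72,-.2,-.05),.045,.072)
```

```text
{'clock': 24.225, 'q': [0.408, 0.636, -0.392, 2.041, 0.455, 0.543, 1.197], 'tool_pos': [0.47, -0.123, 0.237], 'eef_rot': [0.033, 0.999, -0.0, 0.002], 'contact_force': [-0.559, -0.748, 0.554], 'opening': 0.864}
top
cap [0.4366 0.3301] circ [436.2 330.3] r 29.9 ztop 0.059 552
cap [ 0.6257 -0.1314] circ [ 625.6 -132.5] r 62.9 ztop 0.0643 1022
cap [ 0.5307 -0.1273] circ [ 529.8 -127.5] r 24.0 ztop 0.0567 282
cap [ 0.4719 -0.1094] circ [ 471.5 -111.4] r 16.7 ztop 0.0565 96
side
cap [0.4384 0.3313] circ [438.5 330.5] r 32.4 ztop 0.0591 464
cap [ 0.6564 -0.1344] circ [ 654.  -133.6] r 32.4 ztop 0.065 288
cap [ 0.5948 -0.1266] circ [ 593.9 -126.8] r 32.8 ztop 0.0652 287
cap [ 0.5328 -0.1264] circ [ 532.7 -126.4] r 27.1 ztop 0.0572 185
cap [ 0.4702 -0.1198] circ [ 470.1 -119.3] r 26.1 ztop 0.0575 186
```

Request:
carry_out:
  motion: [-4,0,0,0,0,0,-4.3,0.3,0,0,0,0,-4,0,0,0,0,0,0,0,4,0,0,0,0,0,2,0,0,0,0,0,0,0,0,0]

```text
clock: 25.08
tool_pos: [0.5899, -0.1271, 0.1723]
eef_rot: [0.032, 0.999, 0.0, -0.003]
contact_force: [0.4, 0.4, 0.5]
opening: 0.86
```

Request:
carry_out:
  motion: [-0.2,0,2,0,0,0,0,0,3,0,0,0,0,0,1.5,0,0,0,0,0,0.2,0,0,0,0,0,0,0,0,0]

```text
clock: 25.7
tool_pos: [0.5943, -0.1275, 0.1092]
eef_rot: [0.032, 0.999, 0.0, 0.001]
contact_force: [-0.8, 0.3, -0.4]
opening: 0.864
```

Request:
carry_out:
  motion: [0,0,0,0,0,0,0,0,0,0,0,0,0,0,0,0,0,0,0,0,0,0,0,0]
  hand: 4
  grip_force: 20

```text
clock: 26.2
tool_pos: [0.5943, -0.1278, 0.1095]
eef_rot: [0.032, 0.999, -0.0, 0.001]
contact_force: [-1.2, -0.9, 6.3]
opening: 0.674
```

Request:
carry_out:
  motion: [0,0,-1,0,0,0,0,0,-3,0,0,0,0,0,-4,0,0,0,0,0,-5,0,0,0,0,0,-4,0,0,0,0,0,0,0,0,0]

```text
clock: 26.95
tool_pos: [0.5953, -0.1273, 0.282]
eef_rot: [0.032, 0.999, -0.0, 0.003]
contact_force: [-1.0, -0.1, -2.1]
opening: 0.677
```

Request:
carry_out:
  motion: [1.2,5,0,0,0,0,1.2,5,0,0,0,0,1.2,5,0,0,0,0,1.2,5,0,0,0,0,1.2,5,0,0,0,0,1.2,5,0,0,0,0,1.2,5,0,0,0,0,1.2,5,0,0,0,0]

```text
clock: 27.95
tool_pos: [0.5226, 0.2787, 0.277]
eef_rot: [0.032, 0.999, -0.001, -0.001]
contact_force: [1.4, 0.5, -2.1]
opening: 0.672
```

Request:
carry_out:
  motion: [1.1,5.2,0,0,0,0,0,0,4,0,0,0,0,0,5,0,0,0,0,0,4,0,0,0,0,0,2,0,0,0,0,0,0,0,0,0]

```text
clock: 28.7
tool_pos: [0.5154, 0.3298, 0.1271]
eef_rot: [0.032, 0.999, -0.001, -0.001]
contact_force: [0.1, 0.5, -2.7]
opening: 0.675
```

Request:
carry_out:
  motion: [0,0,1,0,0,0,0,0,0.7,0,0,0,0,0,0.3,0,0,0,0,0,0,0,0,0]

```text
clock: 29.2
tool_pos: [0.5164, 0.3305, 0.1089]
eef_rot: [0.032, 0.999, 0.0, 0.0]
contact_force: [0.2, 0.3, -0.5]
opening: 0.673
```

Request:
carry_out:
  motion: [0,0,0.2,0,0,0,0,0,0,0,0,0]

```text
clock: 29.45
tool_pos: [0.5164, 0.3305, 0.1068]
eef_rot: [0.032, 0.999, 0.0, 0.0]
contact_force: [0.4, 0.0, -2.4]
opening: 0.674
```

Request:
carry_out:
  motion: [0,0,0.2,0,0,0,0,0,0,0,0,0]

```text
clock: 29.7
tool_pos: [0.5163, 0.3304, 0.1046]
eef_rot: [0.032, 0.999, -0.0, -0.0]
contact_force: [-0.5, -0.7, -1.6]
opening: 0.673
```

Request:
carry_out:
  motion: [0,0,0.1,0,0,0,0,0,0,0,0,0]

```text
clock: 29.95
tool_pos: [0.5163, 0.3304, 0.1037]
eef_rot: [0.032, 0.999, 0.0, -0.0]
contact_force: [-0.9, -0.7, -2.2]
opening: 0.674
```

Request:
carry_out:
  motion: [0,0,0.15,0,0,0,0,0,0,0,0,0]

```text
clock: 30.2
tool_pos: [0.5163, 0.3305, 0.1035]
eef_rot: [0.032, 0.999, -0.0, 0.0]
contact_force: [-2.6, -1.2, 7.8]
opening: 0.673
```

Request:
carry_out:
  motion: [0,0,-0.1,0,0,0,0,0,0,0,0,0,0,0,0,0,0,0,0,0,0,0,0,0,0,0,-2,0,0,0,0,0,-5,0,0,0,0,0,-5,0,0,0,0,0,-4,0,0,0]
  hand: 7.6

```text
clock: 31.2
tool_pos: [0.5165, 0.3307, 0.2668]
eef_rot: [0.032, 0.999, 0.001, 0.001]
contact_force: [0.3, 0.3, 0.1]
opening: 0.865
```

Request:
carry_out:
  motion: [-1.7,-4.6,0,0,0,0,-1.7,-4.6,0,0,0,0,-1.7,-4.6,0,0,0,0,-1.7,-4.6,0,0,0,0,-1.7,-4.6,0,0,0,0,-1.7,-4.6,0,0,0,0,-1.7,-4.6,0,0,0,0,-1.7,-4.6,0,0,0,0]

```text
clock: 32.2
tool_pos: [0.6286, -0.0472, 0.2648]
eef_rot: [0.032, 0.999, 0.0, 0.001]
contact_force: [0.4, -0.2, 0.1]
opening: 0.858
```

Run:
```python
from h import *
a=st()
for n in("top","side"):
    s=snapshot(n); print(n); caps(s,(.38,.66,.2,.46),.035,.066);caps(s,(.4,.72,-.2,-.05),.045,.072)
```

```text
{'clock': 32.2, 'q': [0.24, 0.765, -0.44, 1.58, 0.391, 0.883, 1.163], 'tool_pos': [0.629, -0.047, 0.265], 'eef_rot': [0.032, 0.999, 0.0, 0.001], 'contact_force': [0.407, -0.156, 0.074], 'opening': 0.858}
top
cap [0.5143 0.3305] circ [514.6 330.2] r 30.3 ztop 0.0588 547
cap [0.4359 0.33  ] circ [436.5 330.6] r 30.2 ztop 0.0589 555
cap [ 0.4684 -0.1194] circ [ 467.6 -121. ] r 23.1 ztop 0.0567 264
side
cap [0.5158 0.3318] circ [517.  331.4] r 31.7 ztop 0.0589 459
cap [0.4385 0.3316] circ [439.4 331.6] r 32.7 ztop 0.059 460
cap [ 0.6568 -0.131 ] circ [ 660.  -131.9] r 32.9 ztop 0.0649 225
cap [ 0.5328 -0.1248] circ [ 532.4 -125.5] r 26.9 ztop 0.057 184
cap [ 0.4701 -0.1199] circ [ 471.5 -120.4] r 26.0 ztop 0.0573 184
```

Request:
carry_out:
  motion: [-1.6,-4.2,0,0,0,0,-1.5,-4.2,0,0,0,0,0,0,0,0,0,0,0,0,4,0,0,0,0,0,3,0,0,0,0,0,0,0,0,0]

```text
clock: 33.05
tool_pos: [0.6522, -0.1297, 0.1919]
eef_rot: [0.031, 1.0, 0.001, -0.002]
contact_force: [-0.8, 0.1, 0.2]
opening: 0.863
```

Request:
carry_out:
  motion: [-0.1,-0.4,3,0,0,0,0,0,3,0,0,0,0,0,2,0,0,0,0,0,1,0,0,0,0,0,0,0,0,0]

```text
clock: 33.67
tool_pos: [0.6547, -0.1351, 0.1035]
eef_rot: [0.032, 0.999, 0.0, 0.0]
contact_force: [0.7, -0.4, 1.1]
opening: 0.857
```

Request:
carry_out:
  motion: [0,0,0,0,0,0,0,0,0,0,0,0,0,0,0,0,0,0,0,0,0,0,0,0]
  hand: 4

```text
clock: 34.17
tool_pos: [0.6551, -0.1356, 0.1042]
eef_rot: [0.032, 0.999, -0.0, 0.001]
contact_force: [-0.5, -0.6, 6.1]
opening: 0.67
```

Request:
carry_out:
  motion: [0,0,-1,0,0,0,0,0,-3,0,0,0,0,0,-4,0,0,0,0,0,-5,0,0,0,0,0,-4,0,0,0,0,0,0,0,0,0]

```text
clock: 34.92
tool_pos: [0.6559, -0.1354, 0.2767]
eef_rot: [0.033, 0.999, -0.0, 0.003]
contact_force: [0.4, 0.5, -3.1]
opening: 0.668
```

Request:
carry_out:
  motion: [1,5.1,0,0,0,0,1,5.1,0,0,0,0,1,5.1,0,0,0,0,1,5.1,0,0,0,0,1,5.1,0,0,0,0,1,5.1,0,0,0,0,1,5.1,0,0,0,0,1,5.1,0,0,0,0]

```text
clock: 35.92
tool_pos: [0.5997, 0.2776, 0.2709]
eef_rot: [0.032, 0.999, -0.001, -0.002]
contact_force: [0.4, -0.8, -2.3]
opening: 0.67
```

Request:
carry_out:
  motion: [1.2,5.3,0,0,0,0,0,0,4,0,0,0,0,0,5,0,0,0,0,0,4,0,0,0,0,0,2,0,0,0,0,0,0,0,0,0]

```text
clock: 36.67
tool_pos: [0.5914, 0.3297, 0.1212]
eef_rot: [0.032, 0.999, -0.001, -0.002]
contact_force: [-0.3, -0.2, -1.9]
opening: 0.672
```

Request:
carry_out:
  motion: [0,0,1,0,0,0,0,0,0.7,0,0,0,0,0,0.3,0,0,0,0,0,0,0,0,0]

```text
clock: 37.17
tool_pos: [0.5926, 0.3305, 0.1034]
eef_rot: [0.032, 0.999, 0.0, 0.0]
contact_force: [0.2, 0.6, -2.4]
opening: 0.672
```

Request:
carry_out:
  motion: [0,0,0.2,0,0,0,0,0,0,0,0,0]

```text
clock: 37.42
tool_pos: [0.5925, 0.3305, 0.1013]
eef_rot: [0.032, 0.999, 0.0, 0.0]
contact_force: [0.1, -0.1, -1.6]
opening: 0.671
```

Request:
carry_out:
  motion: [0,0,0.15,0,0,0,0,0,0,0,0,0]

```text
clock: 37.67
tool_pos: [0.5924, 0.3305, 0.0996]
eef_rot: [0.032, 0.999, -0.0, -0.0]
contact_force: [0.5, -0.6, -2.3]
opening: 0.673
```

Request:
carry_out:
  motion: [0,0,0.15,0,0,0,0,0,0,0,0,0]

```text
clock: 37.92
tool_pos: [0.5925, 0.3306, 0.0983]
eef_rot: [0.032, 0.999, 0.0, 0.0]
contact_force: [-1.1, -0.4, -1.3]
opening: 0.669
```

Request:
carry_out:
  motion: [0,0,0.1,0,0,0,0,0,0,0,0,0]

```text
clock: 38.17
tool_pos: [0.5926, 0.3306, 0.0982]
eef_rot: [0.032, 0.999, 0.0, 0.0]
contact_force: [-1.9, -0.4, 4.6]
opening: 0.672
```

Request:
carry_out:
  motion: [0,0,0,0,0,0,0,0,0,0,0,0,0,0,0,0,0,0,0,0,-2,0,0,0,0,0,-5,0,0,0,0,0,-5,0,0,0,0,0,-5,0,0,0,0,0,-5,0,0,0]
  hand: 7.6

```text
clock: 39.17
tool_pos: [0.5923, 0.3305, 0.3206]
eef_rot: [0.032, 0.999, 0.001, 0.001]
contact_force: [0.5, 0.2, -0.5]
opening: 0.863
```

Request:
carry_out:
  motion: [0,0,-5,0,0,0,0,-5,-5,0,0,0,0,-5,0,0,0,0,0,-5,0,0,0,0,0,0,0,0,0,0]

```text
clock: 39.8
tool_pos: [0.5838, 0.1811, 0.413]
eef_rot: [0.036, 0.999, -0.002, 0.001]
contact_force: [-0.5, 0.8, -0.2]
opening: 0.866
```

Run:
```python
from h import *
a=st()
for n in("top","side"):
    s=snapshot(n); save(s,"f_"+n); print(n); caps(s,(.38,.66,.2,.46),.035,.066);caps(s,(.4,.72,-.2,-.05),.045,.072)
    w=world(s); m=(w[...,0]>.66)&(w[...,0]<.8)&(w[...,1]>-.25)&(w[...,1]<-.03)&(w[...,2]>.1)&(w[...,2]<.36)
    p=w[m]
    for a_,b in((.28,.30),(.30,.32),(.32,.34)):
        q=p[(p[:,2]>a_)&(p[:,2]<b)]; 
        if len(q): print(a_,len(q),np.round(q.min(0),3),np.round(np.median(q,0),3),np.round(q.max(0),3))
```

```text
{'clock': 39.8, 'q': [-0.128, 0.586, -0.452, 1.447, 0.27, 1.17, 0.878], 'tool_pos': [0.584, 0.181, 0.413], 'eef_rot': [0.036, 0.999, -0.002, 0.001], 'contact_force': [-0.55, 0.818, -0.223], 'opening': 0.866}
top
cap [ 0.5305 -0.1273] circ [ 529.6 -127.1] r 23.5 ztop 0.0564 315
cap [ 0.4683 -0.1211] circ [ 467.7 -120.8] r 22.8 ztop 0.0565 314
0.28 500 [ 0.725 -0.205  0.28 ] [ 0.733 -0.136  0.292] [ 0.783 -0.069  0.3  ]
0.3 495 [ 0.728 -0.205  0.3  ] [ 0.736 -0.139  0.308] [ 0.782 -0.07   0.32 ]
0.32 332 [ 0.732 -0.205  0.32 ] [ 0.739 -0.139  0.325] [ 0.748 -0.07   0.33 ]
side
cap [0.5937 0.332 ] circ [594.4 332.2] r 31.4 ztop 0.059 457
cap [0.5169 0.3311] circ [518.5 331. ] r 32.6 ztop 0.0587 462
cap [0.4384 0.332 ] circ [437.6 331. ] r 31.5 ztop 0.0588 462
cap [ 0.5314 -0.1246] circ [ 532.4 -125.3] r 27.1 ztop 0.0572 179
cap [ 0.4697 -0.1203] circ [ 468.6 -120.6] r 28.5 ztop 0.0577 182
0.28 176 [ 0.728 -0.205  0.28 ] [ 0.737 -0.131  0.292] [ 0.785 -0.062  0.3  ]
0.3 155 [ 0.732 -0.206  0.3  ] [ 0.74  -0.133  0.307] [ 0.784 -0.067  0.32 ]
0.32 105 [ 0.736 -0.207  0.32 ] [ 0.742 -0.138  0.325] [ 0.749 -0.065  0.334]
```

View pics/f_side.png

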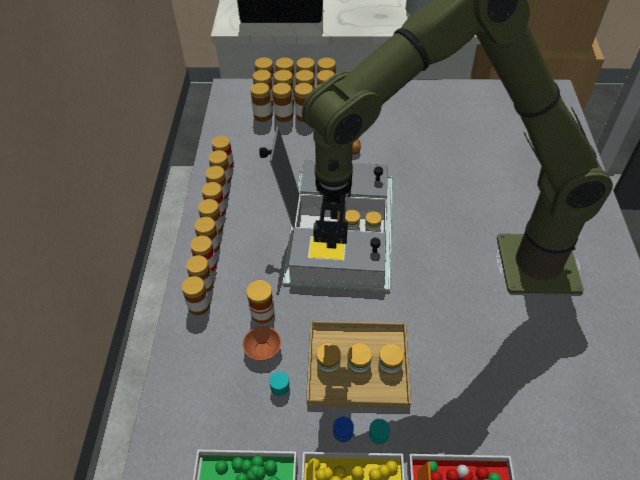

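All four target jars and both small jars are in place: three large jars stand in the tray and two small ones in the tub. I'll work out the closing sweep with closed fingers behind the lid, beside the knob.

Run:
```python
import numpy as np
c,sn=.9979,.0645
def W(xt,yt): return .6925+c*xt+sn*yt, -.134-sn*xt+c*yt
cur=np.array([.5838,.1811]); pr=None
for th in [1.75]+list(np.arange(1.7,-.01,-.1)):
    s=.225;h=.006
    x=-s*np.cos(th)+h*np.sin(th)+.009; z=.068+s*np.sin(th)+h*np.cos(th)+.064
    t=np.array([x,z])
    print(round(th,2),"world",np.round(W(x,.042),3),"TCPz",round(z,3), "tool d", None if pr is None else np.round((t-pr)*[-100,-100],2)); pr=t
x,y=W(.045+.03,.042); print("behind",x,y); d=np.array([x,y])-cur; print("tool", -(c*d[0]-sn*d[1])*100,(sn*d[0]+c*d[1])*100)
```

```text
1.75 world [ 0.75  -0.096] TCPz 0.352 tool d None
1.7 world [ 0.739 -0.095] TCPz 0.354 tool d [ 1.11 -0.2 ]
1.6 world [ 0.717 -0.093] TCPz 0.357 tool d [ 2.24 -0.24]
1.5 world [ 0.694 -0.092] TCPz 0.357 tool d [ 2.25 -0.01]
1.4 world [ 0.672 -0.091] TCPz 0.355 tool d [2.24 0.21]
1.3 world [ 0.65  -0.089] TCPz 0.35 tool d [2.21 0.43]
1.2 world [ 0.628 -0.088] TCPz 0.344 tool d [2.15 0.65]
1.1 world [ 0.608 -0.086] TCPz 0.335 tool d [2.08 0.86]
1.0 world [ 0.588 -0.085] TCPz 0.325 tool d [1.98 1.07]
0.9 world [ 0.569 -0.084] TCPz 0.312 tool d [1.86 1.26]
0.8 world [ 0.552 -0.083] TCPz 0.298 tool d [1.73 1.44]
0.7 world [ 0.536 -0.082] TCPz 0.282 tool d [1.58 1.6 ]
0.6 world [ 0.522 -0.081] TCPz 0.264 tool d [1.41 1.75]
0.5 world [ 0.51 -0.08] TCPz 0.245 tool d [1.23 1.89]
0.4 world [ 0.5   -0.079] TCPz 0.225 tool d [1.03 2.  ]
0.3 world [ 0.491 -0.079] TCPz 0.204 tool d [0.83 2.09]
0.2 world [ 0.485 -0.079] TCPz 0.183 tool d [0.61 2.16]
0.1 world [ 0.481 -0.078] TCPz 0.16 tool d [0.4  2.21]
-0.0 world [ 0.48  -0.078] TCPz 0.138 tool d [0.17 2.24]
behind 0.7700515 -0.0969257
tool -20.37930295 -26.542862428000003
```

Request:
carry_out:
  motion: [0,0,-2.5,0,0,0,-3.4,-4.4,0,0,0,0,-3.4,-4.4,0,0,0,0,-3.4,-4.4,0,0,0,0,-3.4,-4.4,0,0,0,0,-3.4,-4.4,0,0,0,0,-3.4,-4.5,0,0,0,0,0,0,0,0,0,0]
  hand: 0

```text
clock: 40.9
tool_pos: [0.7712, -0.0941, 0.4343]
eef_rot: [0.035, 0.999, -0.0, -0.0]
contact_force: [-1.0, 1.0, -0.2]
opening: 0.004
```

Down to TCP z 0.353, then the sweep.

Request:
carry_out:
  motion: [0,-0.3,3,0,0,0,0,0,3,0,0,0,0,0,2.1,0,0,0,0,0,0,0,0,0]

```text
clock: 41.4
tool_pos: [0.7686, -0.0909, 0.3539]
eef_rot: [0.03, 1.0, 0.001, -0.002]
contact_force: [-0.6, -1.0, 0.9]
opening: 0.005
```

Request:
carry_out:
  motion: [2,0,0,0,0,0,1.1,0,-0.2,0,0,0,2.2,0,-0.2,0,0,0,2.2,0,0,0,0,0,2.2,0,0.2,0,0,0,0,0,0,0,0,0]

```text
clock: 42.15
tool_pos: [0.6723, -0.0863, 0.3596]
eef_rot: [0.031, 1.0, 0.0, 0.001]
contact_force: [-0.2, -0.2, 0.9]
opening: 0.005
```

Run:
```python
from h import *
st(); s=snapshot("side"); cv2.imwrite("pics/s6.png",cv2.resize(s["frame"][80:300,220:440,::-1],(500,500)))
```

```text
{'clock': 42.15, 'q': [0.273, 0.735, -0.439, 1.307, 0.316, 1.165, 1.318], 'tool_pos': [0.672, -0.086, 0.36], 'eef_rot': [0.031, 1.0, 0.0, 0.001], 'contact_force': [-0.22, -0.231, 0.885], 'opening': 0.005}
```

View pics/s6.png

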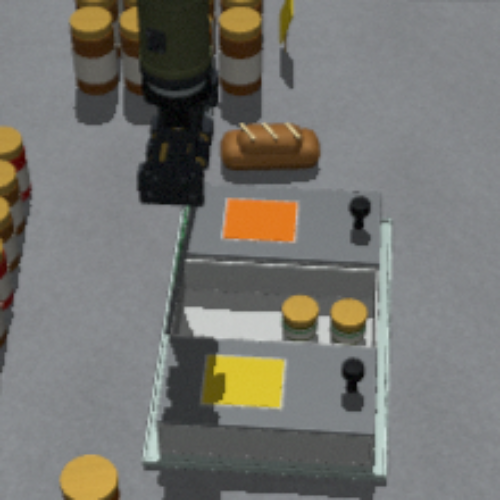

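The lid is now nearly edge-on behind the gripper, so it is moving. The sweep continues.

Request:
carry_out:
  motion: [2.2,-0.6,0.6,0,0,0,2.2,0,0.8,0,0,0,2.1,0,0.9,0,0,0,2.0,0,1.1,0,0,0,0,0,0,0,0,0]

```text
clock: 42.82
tool_pos: [0.5875, -0.0878, 0.3236]
eef_rot: [0.032, 0.999, 0.0, -0.0]
contact_force: [-0.7, -0.2, 0.2]
opening: 0.005
```

Request:
carry_out:
  motion: [1.9,0,1.3,0,0,0,1.7,0,1.4,0,0,0,1.6,0,1.6,0,0,0,1.4,0,1.8,0,0,0,1.2,0,1.9,0,0,0,0,0,0,0,0,0]

```text
clock: 43.58
tool_pos: [0.5103, -0.0829, 0.2429]
eef_rot: [0.032, 0.999, 0.0, -0.001]
contact_force: [0.7, -0.1, -0.2]
opening: 0.008
```

Run:
```python
from h import *
st(); s=snapshot("side"); cv2.imwrite("pics/s7.png",cv2.resize(s["frame"][80:300,220:440,::-1],(500,500)))
```

```text
{'clock': 43.575, 'q': [0.313, 0.659, -0.391, 1.943, 0.414, 0.619, 1.161], 'tool_pos': [0.51, -0.083, 0.243], 'eef_rot': [0.032, 0.999, 0.0, -0.001], 'contact_force': [0.668, -0.07, -0.21], 'opening': 0.008}
```

View pics/s7.png

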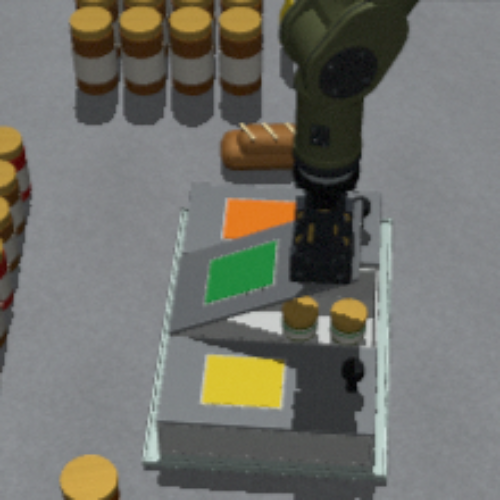

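The lid is following and is now at about 0.45 rad. I'll push it the rest of the way.

Request:
carry_out:
  motion: [1.0,0,2.0,0,0,0,0.8,0,2.1,0,0,0,0.6,0,2.1,0,0,0,0.4,0,2.0,0,0,0,0,0,1.5,0,0,0,0,0,0,0,0,0]

```text
clock: 44.38
tool_pos: [0.4834, -0.0811, 0.1463]
eef_rot: [0.032, 0.999, -0.0, 0.001]
contact_force: [0.2, 0.1, -1.0]
opening: 0.004
```

Request:
carry_out:
  motion: [0,0,0.5,0,0,0,0,0,0,0,0,0]

```text
clock: 44.62
tool_pos: [0.4824, -0.0814, 0.1418]
eef_rot: [0.032, 0.999, 0.0, 0.001]
contact_force: [0.0, 0.6, -0.5]
opening: 0.009
```

Request:
carry_out:
  motion: [0,0,0.3,0,0,0,0,0,0,0,0,0]

```text
clock: 44.88
tool_pos: [0.4822, -0.0815, 0.1389]
eef_rot: [0.032, 0.999, -0.0, 0.001]
contact_force: [0.6, 0.7, 4.4]
opening: 0.003
```

Request:
carry_out:
  motion: [0,0,0.2,0,0,0,0,0,0,0,0,0]

```text
clock: 45.12
tool_pos: [0.4821, -0.0814, 0.1386]
eef_rot: [0.032, 0.999, -0.0, 0.001]
contact_force: [-2.8, 0.8, 25.9]
opening: 0.003
```

The lid is firmly down. Retreating and doing the final check.

Request:
carry_out:
  motion: [0,0,-0.5,0,0,0,0,0,-4,0,0,0,0,0,-5,0,0,0,0,0,-5,0,0,0,2,5,-3,0,0,0,1,5,0,0,0,0,0,5,0,0,0,0,0,5,0,0,0,0]

```text
clock: 46.12
tool_pos: [0.4643, 0.1213, 0.3115]
eef_rot: [0.033, 0.999, -0.0, -0.0]
contact_force: [1.1, 0.0, -0.5]
opening: 0.009
```

Request:
carry_out:
  motion: [0,0,0,0,0,0,0,0,0,0,0,0,0,0,0,0,0,0]

```text
clock: 46.5
tool_pos: [0.4645, 0.1184, 0.3112]
eef_rot: [0.034, 0.999, -0.001, -0.0]
contact_force: [0.6, 0.2, -0.0]
opening: 0.006
```

Run:
```python
from h import *
st()
for n in("top","side"):
    s=snapshot(n); save(s,"z_"+n); w=world(s); caps(s,(.38,.66,.2,.46),.035,.066)
    p=w.reshape(-1,3);p=p[~np.isnan(p[:,0])]
    for nm,y in(("o",-.264),("g",-.125),("y",.013)):
        r=[]
        for x in(.45,.66):
            q=p[(abs(p[:,0]-x-.0)<.012)&(abs(p[:,1]-y+.035)<.015)&(p[:,2]<.1)]; r.append(np.round(np.median(q[:,2]),4) if len(q) else None)
        print(n,nm,"lid z front/back",r)
    for t in("honey","loaf","dish"):
        for d in finder.masks_of(s,t)[:1]:
            q=w[d["pixels"]]; print(t,round(d["p"],2),np.round(np.nanmedian(q,0),3))
```

```text
{'clock': 46.5, 'q': [-0.049, 0.516, -0.454, 1.973, 0.333, 0.727, 0.8], 'tool_pos': [0.465, 0.118, 0.311], 'eef_rot': [0.034, 0.999, -0.001, -0.0], 'contact_force': [0.575, 0.156, -0.038], 'opening': 0.006}
cap [0.5909 0.3302] circ [591.3 330.2] r 30.1 ztop 0.0588 529
cap [0.5154 0.3304] circ [514.3 330.4] r 30.1 ztop 0.0589 508
top o lid z front/back [np.float64(0.0748), np.float64(0.0745)]
top g lid z front/back [np.float64(0.0744), np.float64(0.0747)]
top y lid z front/back [np.float64(0.0745), np.float64(0.0748)]
honey 0.97 [0.762 0.176 0.111]
loaf 0.72 [ 0.569 -0.463  0.041]
dish 0.86 [0.768 0.296 0.017]
cap [0.5937 0.3321] circ [593.9 331.8] r 31.8 ztop 0.0591 456
cap [0.516  0.3308] circ [516.7 330.9] r 31.7 ztop 0.0589 460
cap [0.4386 0.3316] circ [438.9 331.3] r 31.2 ztop 0.0589 467
side o lid z front/back [None, np.float64(0.0759)]
side g lid z front/back [None, np.float64(0.0753)]
side y lid z front/back [None, np.float64(0.0755)]
honey 0.64 [0.771 0.202 0.103]
loaf 0.79 [ 0.575 -0.453  0.039]
dish 0.93 [0.767 0.28  0.018]
```

View pics/z_side.png

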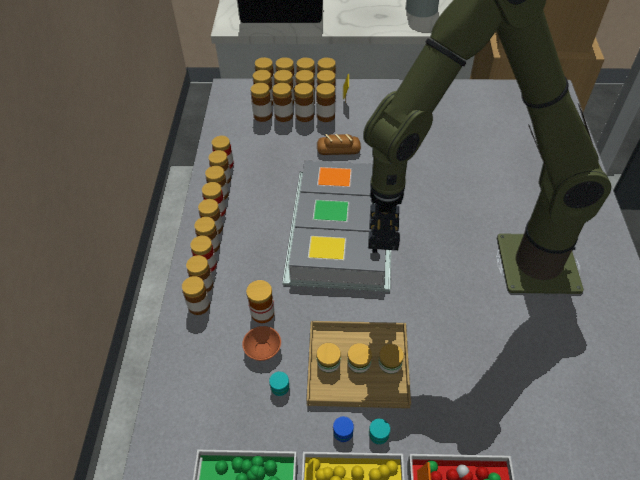

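The picture shows all three lids flat (around pixels 330,210) and three large jars upright in the tray at 328, 358 and 390 across, row 357. Handing in.

```bash
python3 -c "
from plant import workorder
print(workorder.finish_job())"
```

```text
the job is handed in; nothing more can be done
None
```

The job is done and handed in at about 46 s; the hand-in reported no verdict.

I opened the green-card lid by its knob to about 1.75 rad. The tub held three large jars and one small one. I moved the three large jars into the tray, lowering each until the wrist force showed contact before letting go. The one small jar in the tray went back to the tub floor. I then swept the lid shut from behind and pressed it down, with a reading of about 26 N.

**Last checks:**
- **Large jars:** all three stand in the tray with cap tops at 0.059 m, about 77 mm apart. The top camera's last picture showed only two of them; the side camera showed all three.
- **Small jars:** both were standing on the tub floor with cap tops at about 0.057 m when last seen, before the lid was shut over them.
- **Lids:** the green lid is level from front to back within 0.3 mm, at the same height as the orange and yellow ones.
- **Bystanders:** the honey jar, loaf and dish are within about 3 mm of where they started.
- **Arm:** clear of everything at the end.

No check failed.

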